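# Bring the snap ring to the groove of the sample spindle

## Task

Take the spreading pliers, which carry the orange snap ring, by their blue handles and lift them up and off the hooks of the rack. Squeeze the handles to spread the ring fully, lower it over the top of the sample spindle's steel shaft without forcing it, and bring it level with the copper groove, between the groove's two edges. Finish while holding: keep the pliers upright in the gripper with the ring still fully spread around the groove, not leaning on the spindle, and leave everything else on the table alone.

Things in the scene. Friction and masses are not known exactly. Their poses are not given: they have to be found in the camera images.
- handles (a point): Midway between the two blue handles of the spreading pliers (about 220 g), half-way up. Pliers hang upright, handles up. Each handle 18 (x) x 8 (y) x 50 mm (z); the pair is 46 mm over its outer faces (+y, -y) at rest, 32 mm fully squeezed. Tops 25 mm above this point, underside of cross bar 49 mm below it. Axes: z up, x to the rack's posts, ring on the -x side; yaw equals the rack's.
- hang_bar (a point): Centre of the pliers' steel cross bar, 45 mm below point handles; 16 x 68 x 8 mm, long side along the pliers' y. It lies on the rack's two hooks. Steel arms (within 20 mm of the middle in y) run down from it between the hooks to the ring.
- ring_center (a point): Centre of the orange snap ring (two level half loops of 4 mm wire, fixed to the pliers' tips), 40 mm to -x of and 129 mm below point handles, same axes. Inside it is 20 mm wide in y closed (too tight for the 24 mm shaft), 34 mm fully spread, 31 mm in x. Lowest part of the pliers (steel nose just behind it reaches 3 mm below its centre). Hangs 50 mm above the table.
- jaw_left (a joint): Spread of the ring: how far each ring half moves out and each handle moves in, 0 m closed to 0.007 m fully spread (hard stop). Both sides move together. Squeezing the handles along y spreads the ring; the spring needs about 6 N on each handle to start, 11 N at the stop: a grip of 20 N or more holds it fully spread, it closes again when released.
- rack: Fixed rack: white base 140 x 120 x 12 mm (centre 35 mm to +x), two dark posts at x +78 mm; from them two hooks, 54 mm apart in y, run to -x with upper face 130 mm high and end in red upturned tips 9 mm high. Origin on the table below the middle of the hanging cross bar; x points from hook tips to posts. Pliers come off straight up by more than 10 mm. Highest point 139 mm.
- groove (a point): Middle of the copper-coloured groove (20 mm across, 12 mm high) on the spindle's axis, 74 mm above the table.
- spindle: Fixed upright sample spindle: dark base 110 mm across, three finish discs 90 mm across stacked to 49 mm height, then a vertical steel shaft 24 mm across with the groove from 68 to 80 mm height and its top at 106 mm. Origin on the table, on the axis.
- shaft_top (a point): Centre of the top face of the spindle's shaft, 106 mm above the table, right above the groove.
- bottle: Bystander, to be left alone: amber sample bottle, 32 mm across, 75 mm tall, standing. Origin at the centre of its underside.
- tile_sample: Bystander, to be left alone: white marble tile sample 90 x 90 x 10 mm, lying flat. Origin at the centre of its underside.
- oak_block: Bystander, to be left alone: pale oak block 70 x 45 x 22 mm. Origin at the centre of its underside.
- carton: Bystander, to be left alone: white paper cube box, 90 mm. Origin at the centre of its underside.
- oak_bar: Bystander, to be left alone: pale oak bar 45 x 240 x 30 mm, lying along y. Origin at the centre of its underside.
- pot: Bystander, to be left alone: terracotta cup, 70 mm across, 65 mm tall. Origin at the centre of its underside.
- cork_stopper: Bystander, to be left alone: cork stopper, 28 mm across, 35 mm tall, standing. Origin at the centre of its underside.

How it is judged:
By the outcome, as a careful person would: the job done as asked, in the order asked, and still so for the second after the job is handed in, while the arm keeps its last pose, push and grip.
It also fails if it takes over 51 s, if anything falls off the work surface, if the arm or the gripper's body presses on something with over 40 N, if the wrist force passes 120 N, or if a joint passes its speed limit or range.

## Robot

A 6-joint arm with a two-finger parallel gripper is mounted at the origin on the work surface. World frame = base frame: x ahead of the robot, y to its left, z up, the work surface at z = 0. Lengths are in mm, angles in rad, forces in N, time in s.
With the tool pointing down it reaches from about 325 to 1000 mm from the base axis. Payload 5.1 kg.
Tool frame: the origin (TCP) lies midway between the tips of the shut fingers; the grasp point (between the pads) lies 19 mm behind it; z points along the fingers, y is the line along which they close (so a half turn about z gives the same grasp; the last joint's range is limited). The gripper opens to 85 mm and grips with 20 to 120 N. Pads are 22 mm wide; open, the fingers measure 114 mm over their backs; the gripper's body (76 mm by 85 mm) begins 54 mm behind the grasp point. The pads swing forward as they close: fully open they stand 13 mm farther back than shut.
Start: joints at [1.085, 0.124, 1.65, -0, 1.367, -0.083], TCP at [254.816, 597.958, 231.322] pointing down, gripper open.
Joint ranges: [-2.61, 2.61], [-1.02, 2.33], [0.03, 2.71], [-1.35, 4.49], [0.32, 2.68], [-2.91, 2.91]. Speed limits (rad/s): [2.57, 2.57, 3.14, 3.14, 3.14, 3.14].

## Interface

Orientations are given as a rotation vector (axis times angle).
In Python, from station import robot, cams gives the robot as it stands.
- The arm moves only by the shell command python3 -m jog 'ROWS' [FORCE]. ROWS is JSON, a list of rows, each a list of 7 numbers: the shift along the tool's x, y, z scaled (see below), then the turn, a rotation vector about the tool's x, y, z scaled (see below), then the opening, from -1 (shut) to 1 (fully open). In form: [[dx, dy, dz, ax, ay, az, gripper], ...]. A call has 1 to 5 rows; each row shifts and turns the commanded pose from where the row before left it, along the tool's axes as they then stand; what a row does not reach is not made up. The controller multiplies each number of a shift by 15 cm and each number of a turn by 180 degrees. A row lasts 1/12 s, in which the tool goes at most 41.7 mm and 7.16 degrees, less where a joint would pass 70% of its speed; a pose out of reach is approached as far as the arm can. A call with a number of a shift or a turn outside -1 to 1 is refused whole. A call with a gripper value outside its range is refused whole. The fingers move at their own pace and stop on an object; FORCE is the grip in N (left out, the last holds). Time passes only in rows, so rows that do not move let the fingers close. It gives the time, the measured TCP pose, the force, the opening and the grip force at its end, in the units of the state.
- robot.read_state(): the state, without advancing time (a new reading comes with each control period).
- cams.get_image(name): name is "scene" or "top"; returns a dict with "frame" (384x512x3 uint8, red, green, blue), "z_map" (384x512 float32, mm along the optical axis (not along the pixel's ray), 0 where there is no reading), "fx", "fy", "cx", "cy" (pixels), "pose" (4x4, takes a point from camera to world coordinates). Camera axes: x right, y down, z forward; pixel columns grow to the right and rows downward; lengths in mm; the calibration is good to about 2 mm. A picture is of the moment at which its call begins.
- robot.job_done(): hands the job in; it is judged then, once.
The state is a dict: "t": time; "joint_pos": joint angles; "dq": joint speeds; "tau": joint torques, N m; "position": TCP position; "eef_rot": TCP orientation; "force": force on the tool from outside, world axes, zero at the start; "moment": the same for the moment, N m; "opening": finger opening in mm; "gripper_force": force on a finger pad.
Only numpy, scipy, OpenCV 4.12 (cv2) and the standard library are available. Lean on these libraries where they do the work, as an engineer would, in place of code of your own. Each camera call takes 0.05 s, during which the arm holds its last target. There are 200 camera calls.

## Working session

There is one attempt and no reset: what is moved stays moved. The work goes in short steps, Python scripts to look and compute and a shell command to move; the robot and the scene stay as the last step left them, time stands still between calls to the robot, and variables do not carry over. Pictures are saved under pics/ and viewed, at most 10 in all, crops included, and the job is handed in when it is done.

```bash
mkdir -p pics; ls; python3 - <<'E'
from station import robot,cams
import cv2,numpy as np
for n in("scene","top"):
    c=cams.get_image(n); cv2.imwrite(f"pics/{n}0.png",c["frame"][:,:,::-1]); np.savez(f"/tmp/{n}.npz",**c)
    print(n,c["fx"],c["cx"],c["cy"],np.round(c["pose"],3).tolist())
s=robot.read_state();print(s["t"],s["position"],s["eef_rot"],s["opening"])
E
```

```text
pics
scene 465.3712572847275 252.12319314648462 188.95648470710663 [[-0.121, 0.753, -0.647, 1169.998], [0.992, 0.104, -0.065, 73.879], [0.018, -0.65, -0.76, 867.564], [0.0, 0.0, 0.0, 1.0]]
top 480.33071565414065 260.5513726756325 197.26008701124988 [[-0.002, -0.991, 0.135, 422.445], [-1.0, 0.002, 0.001, -8.37], [-0.001, -0.135, -0.991, 1203.804], [0.0, 0.0, 0.0, 1.0]]
0.1 [254.55835432 597.47533466 230.17609367] [-6.28384864e-01 -3.07755377e+00  2.82997875e-03] 85.48155851396339
```

View pics/scene0.png

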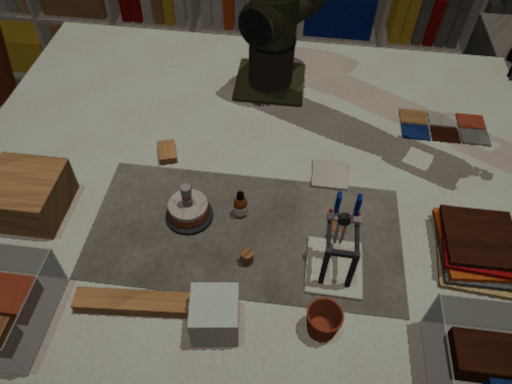

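View pics/top0.png

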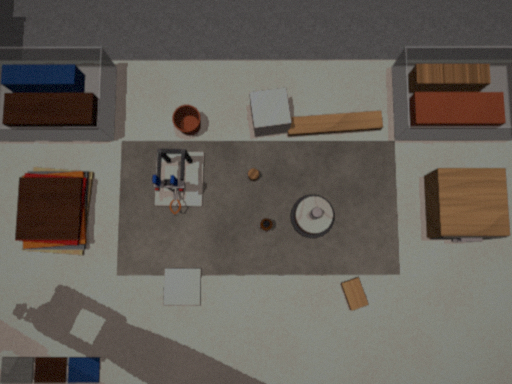

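Scene view: rack with pliers at about (345,225), spindle at (187,205). Top view: pliers at (170,185), spindle at (316,213). Next I enlarge both and measure points.

```bash
cat > h.py <<'E'
import numpy as np,cv2
def pts(c):
    z=c["z_map"].astype(float); v,u=np.mgrid[:384,:512]
    P=np.stack([(u-c["cx"])/c["fx"]*z,(v-c["cy"])/c["fy"]*z,z],-1)
    return P@c["pose"][:3,:3].T+c["pose"][:3,3]
def crop(c,u0,v0,u1,v1,k): return cv2.resize(c["frame"][v0:v1,u0:u1,::-1],None,fx=k,fy=k,interpolation=cv2.INTER_CUBIC)
E
python3 - <<'E'
from h import *
T=np.load("/tmp/top.npz");S=np.load("/tmp/scene.npz")
a=crop(T,145,142,215,222,5);b=crop(T,286,188,346,243,5)
d=crop(S,300,180,370,295,5);e=crop(S,155,170,220,235,5)
def st(x,y):
    h=max(x.shape[0],y.shape[0]);f=lambda i:cv2.copyMakeBorder(i,0,h-i.shape[0],0,10,0)
    return np.hstack([f(x),f(y)])
cv2.imwrite("pics/topc.png",st(a,b));cv2.imwrite("pics/scc.png",st(d,e))
for n,c,boxes in(("top",T,[(145,142,215,222),(286,188,346,243)]),("scene",S,[(300,180,370,295),(155,170,220,235)])):
    P=pts(c);f=c["frame"].astype(int);ok=c["z_map"]>0
    m=np.zeros_like(ok);u0,v0,u1,v1=boxes[0];m[v0:v1,u0:u1]=1
    r,g,bb=f[...,0],f[...,1],f[...,2]
    blue=m&ok&(bb>r+40)&(bb>g+40)
    for s in blue,:
        k,l,_,cen=cv2.connectedComponentsWithStats(s.astype(np.uint8))
        for i in range(1,k):
            q=P[l==i]; print(n,"blue",len(q),cen[i],q.mean(0).round(1),q.min(0).round(),q.max(0).round())
    org=m&ok&(r>g+40)&(r>bb+60); q=P[org]
    print("orange/red",[(tuple(x),) for x in np.argwhere(org)[:0]],len(q))
    for x,p in list(zip(np.argwhere(org)[:,::-1],q.round()))[:60]: print(x,p,end=";")
    m[:]=0;u0,v0,u1,v1=boxes[1];m[v0:v1,u0:u1]=1
    print()
    for lo,hi in((95,120),(40,56),(55,95)):
        q=P[m&ok&(P[...,2]>lo)&(P[...,2]<hi)];print(n,lo,len(q),q.mean(0).round(1) if len(q) else "", (q.min(0)+q.max(0))/2 if len(q) else "",q[:,2].max() if len(q) else "")
E
```

```text
top blue 21 [154.04761905 178.33333333] [599.4 216.9 205.1] [592. 215. 202.] [607. 220. 208.]
top blue 18 [171.94444444 179.16666667] [597.6 179.1 204.9] [592. 177. 202.] [604. 182. 208.]
orange/red [] 42
[156 188] [590. 228. 132.];[157 188] [590. 226. 131.];[155 189] [587. 229. 139.];[156 189] [586. 226. 141.];[157 189] [587. 224. 140.];[179 189] [586. 175. 141.];[180 189] [586. 173. 141.];[181 189] [586. 170. 141.];[180 190] [584. 173. 140.];[181 190] [584. 171. 139.];[178 201] [571. 192.  52.];[171 202] [569. 209.  51.];[178 202] [568. 192.  52.];[179 202] [568. 189.  53.];[171 203] [566. 209.  50.];[179 203] [566. 189.  53.];[179 204] [564. 189.  51.];[180 204] [564. 187.  50.];[170 205] [561. 211.  54.];[179 205] [561. 189.  55.];[180 205] [561. 186.  55.];[170 206] [559. 211.  52.];[179 206] [559. 190.  49.];[180 206] [559. 187.  52.];[170 207] [556. 211.  53.];[179 207] [556. 189.  53.];[170 208] [554. 211.  50.];[171 208] [554. 208.  54.];[179 208] [554. 189.  50.];[170 209] [551. 211.  53.];[171 209] [552. 209.  49.];[178 209] [551. 191.  53.];[179 209] [551. 189.  53.];[171
[... 1264 characters left out ...]
332 227] [559. 188.  51.];[343 227] [557. 212.  53.];[332 228] [526. 195.   4.];[333 228] [562. 191.  52.];[333 229] [564. 191.  52.];[334 229] [566. 192.  54.];[342 229] [565. 209.  57.];[333 230] [530. 198.   2.];[334 230] [567. 193.  53.];[341 230] [567. 207.  56.];[342 230] [565. 210.  53.];[334 231] [533. 200.   3.];[340 231] [568. 205.  53.];[341 231] [569. 207.  55.];[340 232] [570. 206.  52.];
scene 95 101 [ 536.7 -134.   104.5] [ 534.75985531 -134.77216991  102.72203507] 109.87447128502004
scene 40 879 [ 542.  -132.7   49.4] [ 535.1214116  -134.81416664   48.13775134] 55.995191060659636
scene 55 128 [ 541.5 -132.7   74.5] [ 537.59774308 -134.50795861   75.05151743] 94.40096365103136
```

View pics/topc.png

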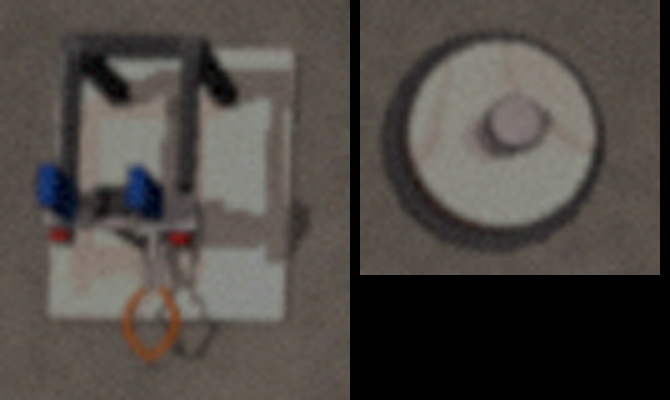

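View pics/scc.png

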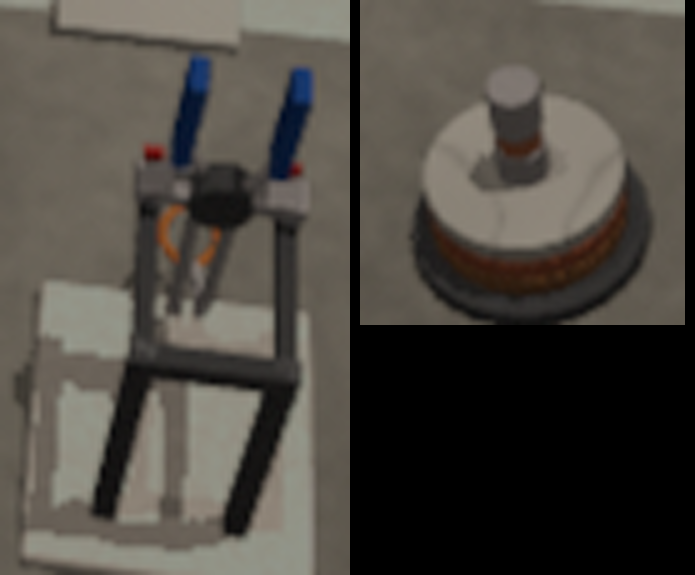

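Top crop: handles at (154,178) and (172,179), ring centre about (175,206), shaft top at (317,212). The scene camera agrees to within 2 mm: handles (597.5,198.3, top 204.5), ring (557,200,52), shaft (536.8,-135). Rack yaw is about -2°, so I refine it and start with the turn.

```bash
cat >> h.py <<'E'
from scipy.spatial.transform import Rotation as R
def go(x,y,z,yaw=None):
    from station import robot
    s=robot.read_state();r=R.from_rotvec(s["eef_rot"]);p=np.array(s["position"]);M=r.as_matrix()
    print("t",round(s["t"],2),"pos",p.round(1),"F",np.round(s["force"],1),"M",np.round(s["moment"],2),"open",round(s["opening"],1),"g",round(s["gripper_force"],1))
    print("shift/150",((np.array([x,y,z])-p)@M/150).round(4),"yaw of -toolx",np.degrees(np.arctan2(-M[1,0],-M[0,0])).round(2),"tilt",np.degrees(M[:2,2]).round(2))
    if yaw is not None:
        c,d=np.cos(np.radians(yaw)),np.sin(np.radians(yaw))
        D=np.array([[-c,-d,0],[-d,c,0],[0,0,-1]]).T
        D=np.column_stack([[-c,-d,0],[-d,c,0],[0,0,-1]])
        print("turn/180",(R.from_matrix(M.T@D).as_rotvec()/np.pi).round(4))
E
python3 - <<'E'
from h import *
for n in("top","scene"):
    c=np.load(f"/tmp/{n}.npz");P=pts(c)
    ok=(c["z_map"]>0)&(P[...,0]>590)&(P[...,0]<685)&(abs(P[...,1]-198)<45)
    m=ok&(P[...,2]>124)&(P[...,2]<135)
    for sg in(-1,1):
        q=P[m&((P[...,1]-198)*sg>19)&(P[...,0]>612)&(P[...,0]<662)][:,:2]
        if len(q)>9: k=np.polyfit(q[:,0],q[:,1],1);print(n,"hook",len(q),np.degrees(np.arctan(k[0])),np.polyval(k,600))
    m=(c["z_map"]>0)&(P[...,2]>8)&(P[...,2]<16)&(P[...,0]>530)&(P[...,0]<730)&(abs(P[...,1]-198)<90)
    b=cv2.minAreaRect(P[m][:,:2].astype(np.float32));print(n,b)
go(597.5,198.3,230,-1.7)
E
python3 -m jog '[[0,0,0,0,0,-0.0396,1],[0,0,0,0,0,-0.0396,1],[0,0,0,0,0,-0.0396,1],[0,0,0,0,0,0,1]]'
python3 -c "
from h import *;go(597.5,198.3,230,-1.7)"
```

```text
top hook 79 -2.7038572428899674 172.34743966852466
top hook 79 0.8633764493088899 223.6522218791346
top ((627.8154296875, 189.74343872070312), (175.20030212402344, 176.78675842285156), 84.96227264404297)
scene hook 97 -0.6703738629011985 172.24723822035838
scene hook 104 -1.5427496983459674 226.42385166280354
scene ((630.072509765625, 198.97998046875), (120.22254180908203, 141.9700469970703), 88.0612564086914)
t 0.1 pos [254.6 597.5 230.2] F [ 0.1 -0.2  0.3] M [0.03 0.02 0.01] open 85.5 g 0.0
shift/150 [-3.1465 -1.5519  0.0036] yaw of -toolx -23.08 tilt [-0.05 -0.09]
turn/180 [-0.0006 -0.0002 -0.1188]
t: 0.43
position: [254.7, 597.7, 230.6]
eef_rot: [-0.043, -3.141, 0.002]
force: [0.6, 0.6, 0.0]
opening: 85.3
gripper_force: 0.0
t 0.43 pos [254.7 597.7 230.6] F [0.6 0.6 0. ] M [ 0.02 -0.04 -0.  ] open 85.3 g 0.0
shift/150 [-2.3583 -2.5983  0.0054] yaw of -toolx -1.58 tilt [-0.03 -0.06]
turn/180 [-0.0003 -0.0002  0.0007]
```

```bash
python3 -m jog '[[-0.169,-0.185,0,0,0,0,1],[-0.169,-0.185,0,0,0,0,1],[-0.169,-0.185,0,0,0,0,1],[-0.169,-0.185,0,0,0,0,1],[-0.169,-0.185,0,0,0,0,1]]' >/dev/null
python3 -m jog '[[-0.169,-0.185,0,0,0,0,1],[-0.169,-0.185,0,0,0,0,1],[-0.169,-0.185,0,0,0,0,1],[-0.169,-0.185,0,0,0,0,1],[-0.169,-0.185,0,0,0,0,1]]' >/dev/null
python3 -m jog '[[-0.169,-0.185,0,0,0,0,1],[-0.169,-0.185,0,0,0,0,1],[-0.169,-0.185,0,0,0,0,1],[0,0,0,0,0,0,1],[0,0,0,0,0,0,1]]'
python3 -c "
from h import *;go(596.8,198.7,230,-1.7)"
```

```text
t: 1.68
position: [574.3, 226.0, 230.7]
eef_rot: [-0.056, -3.14, 0.0]
force: [0.2, 0.6, -0.2]
opening: 85.3
gripper_force: 0.0
t 1.68 pos [574.3 226.  230.7] F [ 0.2  0.6 -0.2] M [-0. -0. -0.] open 85.3 g 0.0
shift/150 [-0.1564 -0.1765  0.0047] yaw of -toolx -2.05 tilt [-0.07 -0.  ]
turn/180 [-0.     -0.0004 -0.0019]
```

```bash
python3 -m jog '[[-0.156,-0.176,0,0,0,-0.0019,1],[0,0,0,0,0,0,1],[0,0,0,0,0,0,1]]' >/dev/null
python3 - <<'E'
from h import *;go(596.8,198.7,158,-1.7)
from station import cams
a=cams.get_image("top");b=cams.get_image("scene")
i=crop(a,130,140,210,225,5);j=crop(b,300,130,390,245,5);i=cv2.copyMakeBorder(i,0,575-425,0,0,0)
k=np.hstack([cv2.resize(i,None,fx=.9,fy=.9),cv2.resize(j,None,fx=.9,fy=.9)]);print(k.shape);cv2.imwrite("pics/pre.png",k)
E
```

```text
t 1.93 pos [595.9 200.7 231. ] F [0.1 0.7 0.3] M [-0.02 -0.01  0.03] open 85.2 g 0.0
shift/150 [-0.0067 -0.0135  0.4864] yaw of -toolx -1.48 tilt [-0.05  0.01]
turn/180 [ 0.0001 -0.0003  0.0012]
(518, 765, 3)
```

View pics/pre.png

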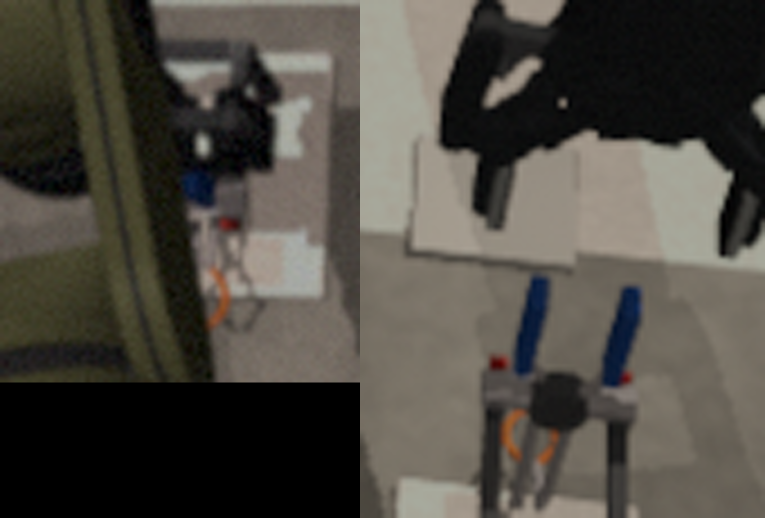

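The scene view shows the fingers either side of both handles, at (495,228) and (735,255), with clear room to go down.

```bash
python3 -m jog '[[-0.007,-0.0135,0.15,0,0,0.001,1],[0,0,0.15,0,0,0,1],[0,0,0.1,0,0,0,1],[0,0,0.086,0,0,0,1],[0,0,0,0,0,0,1]]' >/dev/null
python3 -m jog '[[0,0,0,0,0,0,1],[0,0,0,0,0,0,1]]' >/dev/null
python3 - <<'E'
from h import *;go(596.8,198.7,158,-1.7)
from station import cams
b=cams.get_image("scene");P=pts(b)
j=crop(b,310,165,390,245,7);cv2.imwrite("pics/pre2.png",j)
f=b["frame"].astype(int);r,g,bb=f[...,0],f[...,1],f[...,2]
m=(b["z_map"]>0)&(P[...,2]>150)&(P[...,2]<200)&(abs(P[...,1]-198)<75)&(abs(P[...,0]-597)<25)
blue=m&(bb>r+30)
q=P[blue];print("blue",q[:,0].min(),q[:,0].max(),q[:,1].min(),q[:,1].max(),q.mean(0))
for lo,hi in((100,170),(225,290)):
    q=P[m&~blue&(P[...,1]>lo)&(P[...,1]<hi)]
    if len(q):print(len(q),q.min(0),q.max(0))
E
```

```text
t 2.62 pos [597.7 199.  159.6] F [ 0.5 -1.   0.2] M [ 0.01 -0.07 -0.  ] open 85.2 g 0.0
shift/150 [ 0.0061 -0.0018  0.011 ] yaw of -toolx -1.52 tilt [0.1  0.02]
turn/180 [0.0002 0.0005 0.001 ]
blue 591.2266474456599 605.8721224847175 176.6385556134204 220.07043396936314 [601.53360227 198.66679934 179.38684366]
55 [588.01551043 143.12414755 178.09883327] [607.25320709 156.49420997 199.43517276]
73 [585.61636762 241.75235352 174.63261531] [610.06911845 255.34825121 199.41371427]
```

View pics/pre2.png

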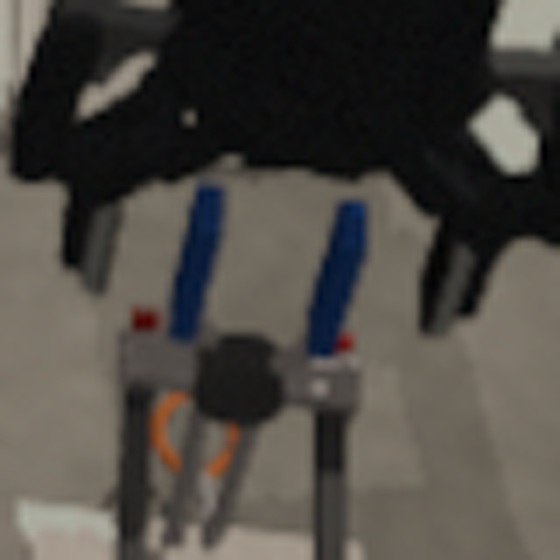

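The handles sit between the fingers: handle centre y is 198.4 and finger centre y is 199.1. I close the gripper.

```bash
python3 -m jog '[[0,-0.003,0.006,0,0,0,-1],[0,0,0,0,0,0,-1],[0,0,0,0,0,0,-1],[0,0,0,0,0,0,-1],[0,0,0,0,0,0,-1]]' 60
python3 -m jog '[[0,0,0,0,0,0,-1],[0,0,0,0,0,0,-1],[0,0,0,0,0,0,-1],[0,0,0,0,0,0,-1],[0,0,0,0,0,0,-1]]' 60
python3 -c "
from h import *;go(596.8,198.7,158,-1.7)"
```

```text
t: 3.08
position: [598.2, 198.2, 160.4]
eef_rot: [0.042, 3.139, 0.001]
force: [0.4, 0.7, -1.5]
opening: 30.1
gripper_force: 59.9
t: 3.5
position: [598.3, 198.3, 160.3]
eef_rot: [0.042, 3.138, 0.001]
force: [-2.3, 0.7, 7.0]
opening: 29.4
gripper_force: 61.4
t 3.5 pos [598.3 198.3 160.3] F [-2.3  0.7  7. ] M [-0.09  0.35 -0.01] open 29.4 g 61.4
shift/150 [0.0101 0.0026 0.0151] yaw of -toolx -1.54 tilt [0.19 0.04]
turn/180 [0.0003 0.001  0.0009]
```

```bash
python3 -m jog '[[0,0,-0.02,0,0,0,-1],[0,0,-0.05,0,0,0,-1],[0,0,-0.1,0,0,0,-1],[0,0,-0.15,0,0,0,-1],[0,0,-0.15,0,0,0,-1]]'
python3 -m jog '[[0,0,-0.1,0,0,0,-1],[0,0,-0.05,0,0,0,-1],[0,0,0,0,0,0,-1],[0,0,0,0,0,0,-1]]'
python3 - <<'E'
from h import *;go(577,-137,250,-1.7)
from station import cams
b=cams.get_image("scene");np.savez("/tmp/l.npz",**b)
cv2.imwrite("pics/lift.png",crop(b,290,110,400,240,5)[:600])
E
```

```text
t: 3.92
position: [596.1, 197.7, 227.2]
eef_rot: [-0.042, -3.138, 0.001]
force: [0.4, 0.1, -1.6]
opening: 29.6
gripper_force: 59.9
t: 4.25
position: [596.9, 197.9, 249.9]
eef_rot: [-0.042, -3.141, 0.0]
force: [0.6, 0.0, -2.5]
opening: 29.8
gripper_force: 59.8
t 4.25 pos [596.9 197.9 249.9] F [ 0.6  0.  -2.5] M [-0.    0.02  0.03] open 29.8 g 59.8
shift/150 [ 7.2800e-02 -2.2357e+00  1.0000e-04] yaw of -toolx -1.54 tilt [-0.04 -0.01]
turn/180 [-0.0001 -0.0002  0.0009]
```

View pics/lift.png

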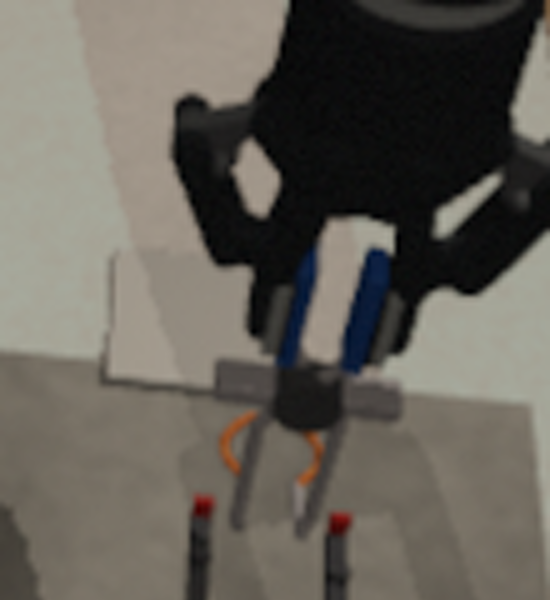

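Pliers are off the hooks, with the bar clear above the red tips and the ring spread open at crop position (272,450). I travel to above the spindle.

```bash
cat >> h.py <<'E'
def ring(b,cx,cy,zr):
    P=pts(b);f=b["frame"].astype(int);r,g,bb=f[...,0],f[...,1],f[...,2]
    m=(b["z_map"]>0)&(abs(P[...,2]-zr)<14)&(abs(P[...,0]-cx)<35)&(abs(P[...,1]-cy)<35)&(r>g+30)&(r>bb+45)
    q=P[m]
    if len(q)<6: print("ring few",len(q)); return
    c=cv2.fitEllipse(q[:,:2].astype(np.float32));print("ring",len(q),"min",q.min(0).round(1),"max",q.max(0).round(1),"mid",((q.min(0)+q.max(0))/2).round(1),"zmed",np.median(q[:,2]).round(1),"ell",np.round(c[0],1),np.round(c[1],1))
E
python3 -c "
from h import *;ring(np.load('/tmp/l.npz'),557,199,140)"
python3 -m jog '[[0.007,-0.1,0,0,0,0,-1],[0.007,-0.2,0,0,0,0,-1],[0.007,-0.2,0,0,0,0,-1],[0.007,-0.2,0,0,0,0,-1],[0.007,-0.2,0,0,0,0,-1]]' >/dev/null
python3 -m jog '[[0.007,-0.2,0,0,0,0,-1],[0.007,-0.2,0,0,0,0,-1],[0.007,-0.2,0,0,0,0,-1],[0.007,-0.2,0,0,0,0,-1],[0.007,-0.2,0,0,0,0,-1]]' >/dev/null
python3 -m jog '[[0,-0.2,0,0,0,0,-1],[0,-0.1,0,0,0,0,-1],[0,0,0,0,0,0,-1],[0,0,0,0,0,0,-1]]'
python3 - <<'E'
from h import *;go(577,-137,250,-1.7)
from station import cams
b=cams.get_image("scene");np.savez("/tmp/l2.npz",**b);ring(b,537,-135,140)
b=cams.get_image("top");ring(b,537,-135,140)
E
```

```text
ring 77 min [536.8 169.7 131.2] max [585.2 229.6 146.1] mid [561.  199.7 138.7] zmed 141.3 ell [347.7 197.2] [ 87.4 394.7]
t: 5.47
position: [577.0, -132.2, 249.2]
eef_rot: [-0.045, -3.139, -0.002]
force: [1.1, 0.1, -2.5]
opening: 26.2
gripper_force: 57.4
t 5.47 pos [ 577.  -132.2  249.2] F [ 1.1  0.1 -2.5] M [-0.04 -0.03 -0.07] open 26.2 g 57.4
shift/150 [-0.0007 -0.032  -0.0051] yaw of -toolx -1.64 tilt [-0.12  0.07]
turn/180 [ 0.0004 -0.0007  0.0003]
ring few 0
ring few 0
```

```bash
python3 - <<'E'
from h import *;go(577,-137,250,-1.7)
cv2.imwrite("pics/hov.png",crop(np.load("/tmp/l2.npz"),130,90,250,240,4))
E
```

```text
t 5.57 pos [ 577.5 -130.9  249.7] F [-0.8 -0.1 -2.1] M [-0.05 -0.02  0.01] open 26.7 g 57.4
shift/150 [ 0.002  -0.0411 -0.0017] yaw of -toolx -1.5 tilt [-0.07  0.05]
turn/180 [ 0.0003 -0.0004  0.0011]
```

View pics/hov.png

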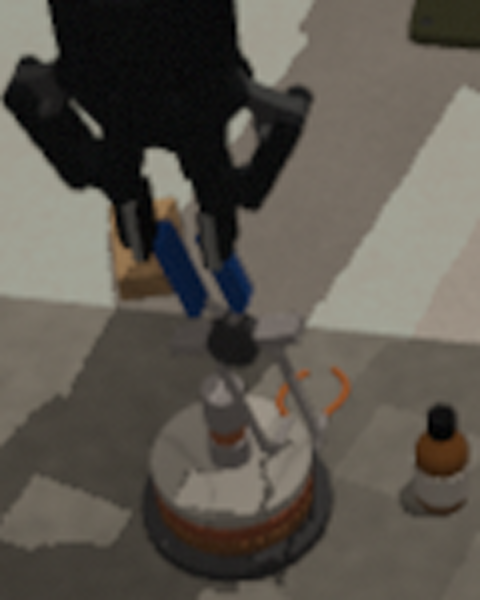

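The pliers have twisted in the grip: handles at (180,265) and (232,270) slant, and the ring is swung to +y at (315,390). I measure how they now sit.

```bash
python3 - <<'E'
from h import *
from station import cams
S=cams.get_image("scene");T=cams.get_image("top");np.savez("/tmp/s3.npz",**S);np.savez("/tmp/t3.npz",**T)
a=crop(S,155,130,225,215,6);b=crop(T,280,165,350,250,6);b=b[:a.shape[0]]
cv2.imwrite("pics/tw.png",np.hstack([a[:510,:400],b[:510,:400]]))
for n,b in(("s",S),("t",T)):
    P=pts(b);f=b["frame"].astype(int);r,g,bb=f[...,0],f[...,1],f[...,2]
    ok=(b["z_map"]>0)&(P[...,2]>85)&(abs(P[...,0]-550)<90)&(abs(P[...,1]+125)<80)
    for nm,m in(("blue",ok&(bb>r+30)),("or",ok&(r>g+30)&(r>bb+45))):
        k,l,_,cen=cv2.connectedComponentsWithStats(m.astype(np.uint8),connectivity=8)
        for i in range(1,k):
            q=P[l==i]
            if len(q)<6: continue
            o=np.argsort(q[:,2]);h=max(3,len(q)//6)
            print(n,nm,len(q),"mean",q.mean(0).round(),"low",q[o[:h]].mean(0).round(),"high",q[o[-h:]].mean(0).round(),"min",q.min(0).round(),"max",q.max(0).round())
E
```

```text
s blue 132 mean [ 572. -135.  235.] low [ 573. -129.  215.] high [ 569. -141.  254.] min [ 561. -144.  208.] max [ 578. -126.  256.]
s blue 70 mean [ 573. -108.  231.] low [ 575. -106.  219.] high [ 574. -109.  244.] min [ 564. -114.  213.] max [ 584. -103.  262.]
s or 6 mean [518. -93. 107.] low [519. -93. 106.] high [518. -93. 108.] min [517. -95. 105.] max [521. -91. 109.]
s or 26 mean [535. -69. 115.] low [525. -73. 112.] high [538. -67. 117.] min [515. -78. 109.] max [553. -65. 117.]
s or 16 mean [ 537. -100.  106.] low [ 531. -101.  103.] high [546. -98. 109.] min [ 527. -103.  103.] max [549. -95. 109.]
t blue 75 mean [ 567. -116.  244.] low [ 569. -116.  223.] high [ 564. -120.  272.] min [ 549. -136.  219.] max [ 576. -104.  381.]
```

View pics/tw.png

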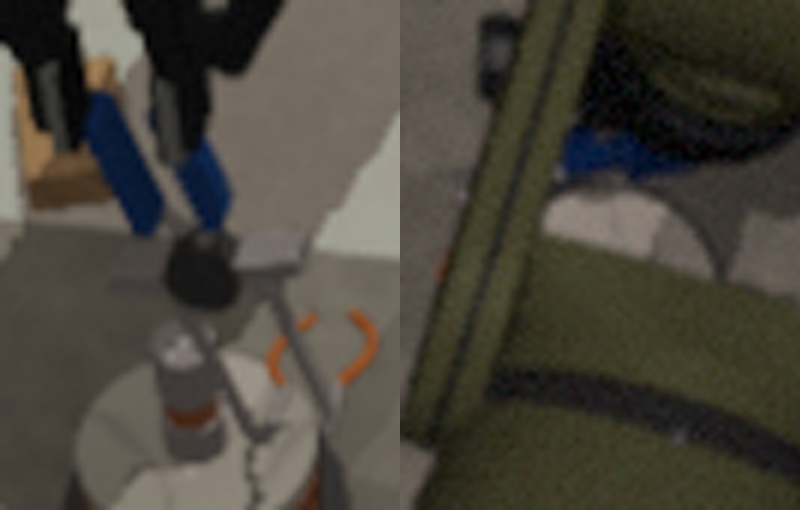

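```bash
python3 - <<'E'
from h import *
S=np.load("/tmp/s3.npz")
P=pts(S);z=S["z_map"]
def at(cu,cv): # crop px -> world
    u=int(155+cu/6);v=int(130+cv/6);return (u,v),P[v,u].round()
for nm,p in {"Ltip":(68,142),"Ltip2":(60,125),"Lpadtop":(45,65),"Rtip":(172,158),"Rtip2":(170,140),"Rpadtop":(170,85),"LHtop":(100,98),"LHbot":(147,225),"RHtopL":(156,115),"RHbot":(212,222),"barL":(125,270),"barR":(270,250),"hub":(200,270),"ringR":(370,345),"ringL":(275,365),"ringF":(305,322),"tipA":(335,400),"tipB":(265,430)}.items(): print(nm,*at(*p))
L=np.load("/tmp/l2.npz")
for b in(L,S):
    Q=pts(b);f=b["frame"].astype(int);r,g,bb=f[...,0],f[...,1],f[...,2]
    m=(b["z_map"]>0)&(Q[...,2]>98)&(abs(Q[...,0]-535)<40)&(abs(Q[...,1]+85)<30)&(r>g+30)&(r>bb+45)
    print(m.sum(),Q[m].mean(0).round(1))
E
```

```text
Ltip (166, 153) [ 587. -145.  259.]
Ltip2 (165, 150) [ 586. -147.  266.]
Lpadtop (162, 140) [ 586. -149.  291.]
Rtip (183, 156) [ 587. -114.  256.]
Rtip2 (183, 153) [ 586. -114.  262.]
Rpadtop (183, 144) [ 587. -111.  286.]
LHtop (171, 146) [ 564. -142.  255.]
LHbot (179, 167) [ 576. -128.  212.]
RHtopL (181, 149) [ 586. -116.  273.]
RHbot (190, 167) [ 579. -106.  219.]
barL (175, 175) [ 574. -140.  186.]
barR (200, 171) [570. -89. 201.]
hub (188, 175) [ 579. -111.  196.]
ringR (216, 187) [533. -68. 114.]
ringL (200, 190) [ 541. -101.  108.]
ringF (205, 183) [519. -95. 107.]
tipA (210, 196) [570. -73. 127.]
tipB (199, 201) [571. -98. 108.]
45 [535.6 -82.8 112.1]
48 [533.7 -82.6 111. ]
```

The cause: the nose bottom at z 137 caught the hook tip at 139, because I had not lifted far enough. The handles are now pinched only near their tops, rolled about 17°. I'll raise gently, roll the tool to bring the pliers upright, and take them back to the rack to regrasp.

```bash
python3 -m jog '[[0,0,-0.01,0,0,0,-1],[0,0,-0.02,0,0,0,-1],[0,0,-0.04,0,0,0,-1],[0,0,-0.04,0,0,0,-1],[0,0,-0.04,0,0,0,-1]]' 80
python3 -m jog '[[0,0,-0.04,0,0,0,-1],[0,0,-0.04,0,0,0,-1],[0,0,-0.04,0,0,0,-1],[0,0,-0.04,0,0,0,-1],[0,0,-0.04,0,0,0,-1]]'
python3 -m jog '[[0,0,-0.04,0,0,0,-1],[0,0,-0.02,0,0,0,-1],[0,0,-0.01,0,0,0,-1],[0,0,0,0,0,0,-1]]'
cat >> h.py <<'E'
def look(cx,cy,zlo,zhi=420,w=90):
    from station import cams
    b=cams.get_image("scene");P=pts(b);f=b["frame"].astype(int);r,g,bb=f[...,0],f[...,1],f[...,2]
    ok=(b["z_map"]>0)&(P[...,2]>zlo)&(P[...,2]<zhi)&(abs(P[...,0]-cx)<w)&(abs(P[...,1]-cy)<w)
    for nm,m in(("blue",ok&(bb>r+30)),("or",ok&(r>g+30)&(r>bb+45))):
        k,l,_,cen=cv2.connectedComponentsWithStats(m.astype(np.uint8),connectivity=8)
        for i in range(1,k):
            q=P[l==i]
            if len(q)<6: continue
            o=np.argsort(q[:,2]);h=max(3,len(q)//6)
            print(nm,len(q),"low",q[o[:h]].mean(0).round(),"high",q[o[-h:]].mean(0).round(),"min",q.min(0).round(),"max",q.max(0).round())
    return b
E
python3 -c "
from h import *;go(577,-131,310,-1.7);look(550,-110,120)"
```

```text
t: 6.08
position: [578.1, -131.4, 274.1]
eef_rot: [0.041, 3.141, -0.0]
force: [-0.0, -0.5, -1.7]
opening: 24.3
gripper_force: 76.2
t: 6.5
position: [577.8, -131.6, 303.7]
eef_rot: [0.042, 3.141, -0.0]
force: [0.8, 0.6, -2.0]
opening: 24.5
gripper_force: 76.2
t: 6.83
position: [578.0, -131.6, 314.0]
eef_rot: [0.042, 3.141, -0.0]
force: [-0.7, -0.3, -2.2]
opening: 24.7
gripper_force: 76.2
t 6.83 pos [ 578.  -131.6  314. ] F [-0.7 -0.3 -2.2] M [-0.01  0.01 -0.02] open 24.7 g 76.2
shift/150 [0.0066 0.004  0.0267] yaw of -toolx -1.54 tilt [ 0.04 -0.01]
turn/180 [-0.0001  0.0002  0.0009]
blue 148 low [ 574. -129.  279.] high [ 571. -141.  317.] min [ 561. -144.  274.] max [ 578. -126.  320.]
blue 88 low [ 575. -106.  283.] high [ 573. -112.  307.] min [ 564. -116.  281.] max [ 584. -104.  325.]
or 23 low [518. -75. 176.] high [535. -66. 182.] min [517. -76. 174.] max [551. -65. 182.]
or 6 low [519. -92. 171.] high [552. -85. 205.] min [518. -93. 169.] max [569. -82. 221.]
or 16 low [ 530. -102.  168.] high [545. -99. 172.] min [ 526. -103.  166.] max [550. -97. 173.]
```

```bash
python3 -m jog '[[0,0,0,0.008,0,0,-1],[0,0,0,0.016,0,0,-1],[0,0,0,0.016,0,0,-1],[0,0,0,0.016,0,0,-1],[0,0,0,0.016,0,0,-1]]' >/dev/null
python3 -m jog '[[0,0,0,0.016,0,0,-1],[0,0,0,0.008,0,0,-1],[0,0,0,0,0,0,-1],[0,0,0,0,0,0,-1]]'
python3 -c "
from h import *;go(577,-131,310);look(550,-130,120)"
```

```text
t: 7.63
position: [577.7, -130.9, 312.9]
eef_rot: [-0.04, -3.101, 0.47]
force: [0.3, 0.4, -2.4]
opening: 24.7
gripper_force: 76.5
t 7.63 pos [ 577.7 -130.9  312.9] F [ 0.3  0.4 -2.4] M [ 0.23 -0.07  0.03] open 24.7 g 76.5
shift/150 [0.0047 0.005  0.0188] yaw of -toolx -1.48 tilt [ -0.49 -16.98]
blue 109 low [ 575. -140.  279.] high [ 571. -140.  319.] min [ 562. -145.  274.] max [ 578. -137.  322.]
blue 18 low [ 575. -120.  312.] high [ 571. -118.  322.] min [ 563. -121.  309.] max [ 576. -117.  323.]
blue 49 low [ 576. -118.  275.] high [ 574. -116.  297.] min [ 569. -121.  273.] max [ 579. -113.  299.]
or 30 low [ 523. -141.  163.] high [ 541. -143.  169.] min [ 514. -147.  162.] max [ 550. -135.  170.]
or 28 low [ 528. -111.  165.] high [ 548. -111.  174.] min [ 517. -117.  165.] max [ 570. -107.  189.]
```

Pliers are upright now: handles about (572.5,-128.5,297.5), ring about (533.5,-127,168), with 26 mm clearance over the hook tips. I carry them back slowly.

```bash
python3 -c "
from h import *;go(602,196,314)"
```

```text
t 7.68 pos [ 577.8 -131.3  313.2] F [-0.2  0.  -1.3] M [ 0.23 -0.02 -0.02] open 24.4 g 76.5
shift/150 [-0.1039  2.0855 -0.6533] yaw of -toolx -1.51 tilt [ -0.47 -16.99]
```

```bash
R='' ; python3 -m jog '[[-0.001,0.02,-0.006,0,0,0,-1],[-0.002,0.04,-0.0125,0,0,0,-1],[-0.003,0.06,-0.019,0,0,0,-1],[-0.004,0.08,-0.025,0,0,0,-1],[-0.004,0.08,-0.025,0,0,0,-1]]' >/dev/null
python3 -m jog '[[-0.004,0.08,-0.025,0,0,0,-1],[-0.004,0.08,-0.025,0,0,0,-1],[-0.004,0.08,-0.025,0,0,0,-1],[-0.004,0.08,-0.025,0,0,0,-1],[-0.004,0.08,-0.025,0,0,0,-1]]' >/dev/null
python3 -m jog '[[-0.004,0.08,-0.025,0,0,0,-1],[-0.004,0.08,-0.025,0,0,0,-1],[-0.004,0.08,-0.025,0,0,0,-1],[-0.004,0.08,-0.025,0,0,0,-1],[-0.004,0.08,-0.025,0,0,0,-1]]' >/dev/null
python3 -m jog '[[-0.004,0.08,-0.025,0,0,0,-1],[-0.004,0.08,-0.025,0,0,0,-1],[-0.004,0.08,-0.025,0,0,0,-1],[-0.004,0.08,-0.025,0,0,0,-1],[-0.004,0.08,-0.025,0,0,0,-1]]' >/dev/null
python3 -m jog '[[-0.004,0.08,-0.025,0,0,0,-1],[-0.004,0.08,-0.025,0,0,0,-1],[-0.004,0.08,-0.025,0,0,0,-1],[-0.004,0.08,-0.025,0,0,0,-1],[-0.004,0.08,-0.025,0,0,0,-1]]' >/dev/null
python3 -m jog '[[-0.004,0.08,-0.025,0,0,0,-1],[-0.003,0.06,-0.019,0,0,0,-1],[-0.003,0.05,-0.016,0,0,0,-1],[0,0.02,-0.006,0,0,0,-1],[0,0,0,0,0,0,-1]]' >/dev/null
python3 -c "
from h import *;go(602,196,314);b=look(580,198,150);cv2.imwrite('pics/back.png',crop(b,300,90,400,240,4))"
```

```text
t 10.18 pos [602.2 197.  313.9] F [ 0.3 -0.8 -1.5] M [ 0.2  -0.01  0.04] open 24.7 g 76.5
shift/150 [ 0.0015 -0.007   0.0012] yaw of -toolx -1.49 tilt [ -0.45 -17.02]
blue 101 low [600. 209. 281.] high [594. 209. 322.] min [586. 205. 276.] max [604. 212. 323.]
blue 62 low [600. 185. 276.] high [600. 185. 306.] min [590. 182. 272.] max [602. 189. 309.]
or 25 low [554. 184. 166.] high [564. 182. 171.] min [543. 181. 165.] max [570. 189. 171.]
or 14 low [544. 214. 166.] high [553. 216. 169.] min [540. 209. 166.] max [561. 219. 169.]
or 6 low [571. 214. 169.] high [572. 214. 171.] min [568. 212. 167.] max [575. 216. 171.]
```

View pics/back.png

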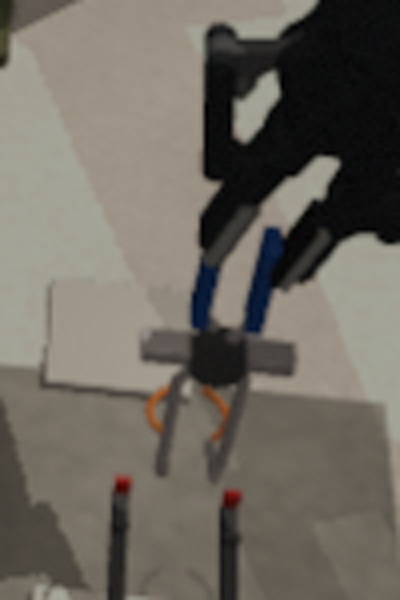

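Pliers are over the rack, with the bar centred between the red tips at (122,485) and (232,497). I shift 10 mm toward the posts to clear the upturned tips, then lower.

```bash
python3 -m jog '[[-0.033,0.007,0,0,0,0,-1],[-0.034,0.01,0.03,0,0,0,-1],[0,0.02,0.065,0,0,0,-1],[0,0.025,0.08,0,0,0,-1],[0,0.025,0.08,0,0,0,-1]]' >/dev/null
python3 -m jog '[[0,0.025,0.08,0,0,0,-1],[0,0.025,0.08,0,0,0,-1],[0,0.025,0.08,0,0,0,-1],[0,0.022,0.07,0,0,0,-1],[0,0,0,0,0,0,-1]]'
python3 -c "
from h import *;go(612,198,199);look(590,198,60)"
```

```text
t: 11.07
position: [610.7, 196.9, 220.8]
eef_rot: [-0.04, -3.096, 0.473]
force: [-0.6, -0.1, -3.1]
opening: 25.2
gripper_force: 76.5
t 11.07 pos [610.7 196.9 220.8] F [-0.6 -0.1 -3.1] M [ 0.27 -0.    0.  ] open 25.2 g 76.5
shift/150 [-0.0092  0.0509  0.1362] yaw of -toolx -1.53 tilt [ -0.76 -17.1 ]
blue 93 low [607. 208. 186.] high [602. 209. 230.] min [594. 205. 179.] max [610. 212. 233.]
blue 43 low [606. 187. 181.] high [608. 185. 211.] min [594. 182. 162.] max [611. 188. 214.]
or 9 low [551. 187.  74.] high [589. 183. 122.] min [549. 182.  73.] max [606. 191. 148.]
or 14 low [557. 217.  73.] high [582. 214.  91.] min [553. 211.  71.] max [601. 219. 117.]
```

```bash
python3 -m jog '[[0,0.012,0.03,0,0,0,-1],[0,0.012,0.04,0,0,0,-1],[0,0.012,0.04,0,0,0,-1],[0,0.01,0.03,0,0,0,-1],[0,0,0,0,0,0,-1]]'
python3 -m jog '[[0,0.002,0.008,0,0,0,-1],[0,0,0,0,0,0,-1],[0,0,0,0,0,0,-1]]'
python3 -m jog '[[0,0.002,0.008,0,0,0,-1],[0,0,0,0,0,0,-1],[0,0,0,0,0,0,-1]]'
python3 -c "
from h import *;go(612,198,196);look(590,198,60)"
```

```text
t: 11.53
position: [612.5, 197.8, 203.0]
eef_rot: [-0.041, -3.102, 0.471]
force: [-0.5, -0.5, -2.6]
opening: 24.7
gripper_force: 76.9
t: 11.78
position: [612.8, 197.8, 202.7]
eef_rot: [-0.042, -3.104, 0.471]
force: [-0.2, 1.5, 3.1]
opening: 24.8
gripper_force: 77.9
t: 12.03
position: [613.2, 198.1, 202.5]
eef_rot: [-0.042, -3.105, 0.47]
force: [-0.9, 2.6, 6.9]
opening: 24.4
gripper_force: 78.6
t 12.03 pos [613.2 198.1 202.5] F [-0.9  2.6  6.9] M [ 0.14  0.11 -0.05] open 24.4 g 78.6
shift/150 [0.0084 0.0122 0.0416] yaw of -toolx -1.52 tilt [ -0.27 -16.95]
blue 88 low [609. 209. 168.] high [604. 210. 211.] min [597. 207. 162.] max [614. 213. 213.]
blue 39 low [609. 187. 164.] high [610. 186. 192.] min [600. 183. 148.] max [613. 190. 195.]
or 14 low [583. 171. 134.] high [583. 170. 141.] min [580. 169. 133.] max [585. 176. 142.]
or 11 low [584. 228. 135.] high [583. 227. 140.] min [582. 223. 133.] max [588. 230. 140.]
```

Contact, but the handles sit about 8 mm higher than a seated bar would give. My ten pictures are used up, so I check with depth numbers.

```bash
python3 - <<'E'
from h import *
from station import cams
for n in("scene","top"):
    b=cams.get_image(n);P=pts(b);np.savez(f"/tmp/{n}c.npz",**b)
    ok=(b["z_map"]>0)
    print(n)
    for x0 in range(570,660,8):
        row=[]
        for y0 in range(156,246,6):
            q=P[ok&(P[...,0]>=x0)&(P[...,0]<x0+8)&(P[...,1]>=y0)&(P[...,1]<y0+6)&(P[...,2]>20)&(P[...,2]<260)]
            row.append("%4d"%np.percentile(q[:,2],80) if len(q) else "   .")
        print(x0,"".join(row))
    f=b["frame"].astype(int);r,g,bb=f[...,0],f[...,1],f[...,2]
    m=ok&(P[...,2]>35)&(P[...,2]<80)&(abs(P[...,0]-567)<35)&(abs(P[...,1]-199)<35)&(r>g+25)&(r>bb+35);q=P[m]
    if len(q): print("ring",len(q),q.min(0).round(),q.max(0).round(),np.median(q,0).round())
E
```

```text
scene
570    .   .   .   .   .   .   .   .   .  56  58   .   .   .   .
578    .   . 140 138   .   .   .   .  55  58  58 140 140   .   .
586    .   .   .   . 184  60   .   . 119  60   . 133   .   .   .
594    . 145 145 146 175 148 198 154 210 211 146 237 144   .   .
602    . 146 145 225 187 177 259 154 203 204 227 243 248   .   .
610    . 143 142 226 236 217 150 150 189 208 229 239 159   . 246
618    .   . 131 237 240 254 255 257   . 213 228 243 250 251 245
626    .   . 131 131   .   .   .   .   .   .   . 132 249   .   .
634    . 130 132 130   .   .   .   .   .   . 129 131 131   .   .
642    . 133 132 131   .   .   .   .   .   . 129 132 131   .   .
650    .   . 131 130   .   .   .   .   .   . 128 131 133   .   .
658    . 133 131 130   .   .   .   .   .   . 128 131 132   .   .
ring 19 [551. 187.  55.] [583. 220.  59.] [566. 215.  56.]
top
570    .   .   .  54  58   .   .   .   .  54  59   .   .   .   .
578    . 140 137 138  58  59   .   .   .  59  56 136 135   .   .
586    . 128 137 135   .  60   .   .  60  57 139 135 135   .   .
594    . 146 142 145 207 210 167 145 207 209 139 132 144   .   .
602    . 143 146 219 217 254 253 157 209 212 227 243 242   .   .
610    . 145 144 221 172 259 258 157 184 209   . 149 145   .   .
618    . 132 133 221   .   . 259   .   .   .   .   .   .   .   .
626    . 128 133 131   .   .   .   .   .   .   .   .   .   .   .
634    . 128 131   .   .   .   .   .   .   .   .   .   .   .   .
642    . 128 132   .   .   .   .   .   .   .   .   .   .   .   .
650    . 130 131   .   .   .   .   .   .   .   .   .   .   .   .
658    . 134 132   .   .   .   .   .   .   . 130 133   .   .   .
ring 60 [553. 179.  52.] [601. 221.  61.] [570. 192.  58.]
```

The bar top is at 145 rather than 138. It is over the hooks and behind the tips, and the spread arms are probably rubbing the hooks. Opening gently closes the arms and lets the bar settle those few mm.

```bash
python3 -m jog '[[0,0,0,0,0,0,-0.2],[0,0,0,0,0,0,-0.1],[0,0,0,0,0,0,0],[0,0,0,0,0,0,0],[0,0,0,0,0,0,0]]' 20
cat >> h.py <<'E'
def grid(n="scene"):
    from station import cams
    b=cams.get_image(n);P=pts(b);ok=(b["z_map"]>0)
    for x0 in range(578,626,8):
        row=[]
        for y0 in range(156,246,6):
            q=P[ok&(P[...,0]>=x0)&(P[...,0]<x0+8)&(P[...,1]>=y0)&(P[...,1]<y0+6)&(P[...,2]>20)&(P[...,2]<260)]
            row.append("%4d"%np.percentile(q[:,2],80) if len(q) else "   .")
        print(x0,"".join(row))
E
python3 -c "
from h import *;go(612,198,250);look(590,198,40);grid()"
```

```text
t: 12.6
position: [612.5, 197.6, 200.7]
eef_rot: [-0.042, -3.102, 0.471]
force: [-0.4, 2.4, 4.8]
opening: 42.3
gripper_force: 7.3
t 12.6 pos [612.5 197.6 200.7] F [-0.4  2.4  4.8] M [ 0.48  0.07 -0.04] open 42.3 g 7.3
shift/150 [ 0.0032 -0.0951 -0.3146] yaw of -toolx -1.53 tilt [ -0.42 -16.99]
blue 99 low [611. 215. 169.] high [603. 215. 211.] min [595. 211. 163.] max [613. 219. 214.]
blue 47 low [611. 181. 166.] high [609. 182. 197.] min [601. 178. 165.] max [613. 184. 202.]
or 15 low [583. 173. 133.] high [583. 173. 141.] min [580. 170. 132.] max [584. 176. 143.]
or 11 low [555. 191.  55.] high [601. 180. 106.] min [553. 175.  54.] max [620. 196. 131.]
or 14 low [566. 211.  55.] high [579. 208.  59.] min [561. 205.  55.] max [586. 213.  60.]
or 8 low [580. 189.  56.] high [633. 176. 131.] min [576. 175.  55.] max [634. 190. 133.]
578    .   . 139 139   .  58   .  58  57  58   . 138 139   .   .
586    .   .   .   .   .   .   .  58  57 209   .   .   .   .   .
594    . 144 146 174 145 156 153 154 151 209 211 214 224 240   .
602    . 146 233 191 199 157 154 154 136 204 208 219 234 246   .
610    . 145 233 245 187 140 151 151 148 188 200 218 235 241 224
618    .   . 222 253 253 258   .   .   .   . 207 214 233 246 247
```

```bash
python3 - <<'E'
from h import *
b=np.load("/tmp/scene.npz");P=pts(b);ok=(b["z_map"]>0)
for x0 in range(570,626,8):
    row=[]
    for y0 in range(156,246,6):
        q=P[ok&(P[...,0]>=x0)&(P[...,0]<x0+8)&(P[...,1]>=y0)&(P[...,1]<y0+6)&(P[...,2]>20)&(P[...,2]<260)]
        row.append("%4d"%np.percentile(q[:,2],80) if len(q) else "   .")
    print(x0,"".join(row))
E
python3 -m jog '[[0,0,0,0,0,0,0.15],[0,0,0,0,0,0,0.2],[0,0,0,0,0,0,0.2],[0,0,0,0,0,0,0.2]]' 20
python3 -c "
from h import *;go(612,198,250);look(590,198,40);grid()"
```

```text
570    .   .   .   .   .   .   .  55  53   .   .   .   .   .   .
578    . 135 140 142   .   .   .  53  54   .   . 137 142   .   .
586    . 141 139 204 205 149 148 148  99 192 205 166 139   .   .
594    . 139 139 196 201 140 146 148 145 183 205 139 140   .   .
602    .   . 136 187 194 141 143 145 142 188 194 138 139   .   .
610    .   . 131 131   .   .   .   .   .   .   . 131 134   .   .
618    .   . 131 132   .   .   .   .   .   .   . 132 131   .   .
t: 13.03
position: [611.7, 197.0, 199.0]
eef_rot: [-0.041, -3.099, 0.473]
force: [0.7, -0.5, 0.5]
opening: 51.4
gripper_force: 0.0
t 13.03 pos [611.7 197.  199. ] F [ 0.7 -0.5  0.5] M [0.15 0.03 0.02] open 51.4 g 0.0
shift/150 [-0.0011 -0.0949 -0.3265] yaw of -toolx -1.55 tilt [ -0.58 -17.08]
blue 97 low [571. 216. 155.] high [544. 218. 171.] min [538. 214. 152.] max [582. 222. 173.]
blue 25 low [574. 178. 147.] high [578. 180. 159.] min [568. 176. 147.] max [582. 183. 159.]
or 14 low [583. 173. 133.] high [582. 172. 140.] min [581. 170. 132.] max [584. 176. 141.]
or 11 low [583. 226. 133.] high [584. 226. 140.] min [581. 223. 130.] max [586. 230. 141.]
or 16 low [658. 197.  58.] high [667. 189.  83.] min [656. 186.  56.] max [669. 202.  86.]
or 8 low [659. 206.  64.] high [668. 206.  83.] min [657. 205.  62.] max [669. 209.  86.]
578    .   . 140 153 152 146   .   .   . 152 154 138 141   .   .
586    .   .   .   .   . 152 152 152 151 149   .   .   .   .   .
594    . 146 147 147 147 150 151 151 151 148 147 178 149 238   .
602    . 233 239 143 214 149 148 147 148 148 148 205 225 241   .
610    . 233 245 244 246 139 146 145 134   .   . 204 226 237 221
618    .   . 222 254 257 139 135   . 131   . 130 205 221 247 246
```

The pliers tipped, handles toward -x and ring swung to +x. I let a short moment pass to see whether they swing back or have settled.

```bash
for i in 1 2; do python3 -m jog '[[0,0,0,0,0,0,0.25],[0,0,0,0,0,0,0.25],[0,0,0,0,0,0,0.25]]' | grep -E "t:|force" | tr '\n' ' '
python3 -c "
from h import *;look(600,198,30,260,110)"; done; python3 -c "
from h import *;grid()"
```

```text
t: 13.38 eef_rot: [-0.041, -3.102, 0.471] force: [0.4, 0.2, 0.0] gripper_force: 0.0 blue 95 low [569. 217. 153.] high [542. 218. 169.] min [532. 214. 143.] max [582. 221. 170.]
blue 27 low [573. 178. 146.] high [577. 180. 158.] min [566. 176. 143.] max [580. 183. 159.]
or 13 low [582. 173. 133.] high [583. 171. 141.] min [580. 169. 131.] max [584. 176. 142.]
or 11 low [584. 226. 133.] high [585. 227. 141.] min [583. 223. 132.] max [587. 230. 141.]
or 28 low [660. 199.  60.] high [669. 198.  86.] min [657. 186.  59.] max [669. 209.  87.]
t: 13.68 eef_rot: [-0.041, -3.102, 0.471] force: [-0.5, 0.1, 0.7] gripper_force: 0.0 blue 95 low [571. 216. 153.] high [542. 218. 169.] min [534. 214. 144.] max [582. 221. 171.]
blue 27 low [572. 177. 146.] high [577. 180. 158.] min [565. 176. 144.] max [581. 183. 159.]
or 13 low [582. 173. 133.] high [584. 173. 141.] min [580. 170. 132.] max [585. 176. 142.]
or 11 low [584. 226. 134.] high [584. 227. 140.] min [583. 223. 133.] max [585. 229. 141.]
or 28 low [659. 201.  59.] high [669. 198.  87.] min [657. 185.  57.] max [670. 209.  89.]
578    .   . 140 154 149 144   .   . 147 151 155 139 139   .   .
586    .   .   .   .   . 151 152 153 152 149   .   . 143   .   .
594    . 147 147 147 148 152 151 152 151 150 148 148 209 237   .
602    . 234 241 145 146 147 148 147 148 147 147 201 217 239 241
610    . 235 248 245 248 140 144 145 135   .   . 203 222 236 229
618    . 230 230 254 256 210 136   . 132   .   . 202 217 237 244
```

It is stable: the bar balances on the hooks with the handles pitched about 57° toward -x. I back the gripper out, straighten it and measure the handle direction with clear views, then grip along the handles.

```bash
python3 -m jog '[[0,-0.03,-0.1,0,0,0,0.25],[0,-0.05,-0.16,0,0,0,0.25],[0,-0.05,-0.16,0,0,0,0.4],[0,-0.05,-0.16,0,0,0,1],[0,0,0,-0.0315,0,0,1]]' >/dev/null
python3 -m jog '[[0,0,0,-0.0315,0,0,1],[0.2,0,0,-0.0315,0,0,1],[0.25,0,-0.05,0,0,0,1],[0.25,0,-0.05,0,0,0,1],[0.25,0,-0.05,0,0,0,1]]' >/dev/null
python3 -m jog '[[0.2,0,0,0,0,0,1],[0.2,0,0,0,0,0,1],[0,0,0,0,0,0,1]]' >/dev/null
cat > /tmp/m.py <<'E'
from h import *
from station import cams
go(420,199,300,-1.7)
A=[]
for n in("scene","top"):
    b=cams.get_image(n);P=pts(b);f=b["frame"].astype(int);r,g,bb=f[...,0],f[...,1],f[...,2]
    ok=(b["z_map"]>0)&(P[...,2]>30)&(P[...,2]<230)&(abs(P[...,0]-590)<100)&(abs(P[...,1]-198)<50)
    m=ok&(bb>r+25)&(bb>g+15)
    k,l,_,_=cv2.connectedComponentsWithStats(m.astype(np.uint8),connectivity=8)
    for i in range(1,k):
        q=P[l==i]
        if len(q)<10: continue
        c=q.mean(0);u,s,v=np.linalg.svd(q-c);print(n,"blue",len(q),"c",c.round(),"axis",v[0].round(2),"nrm",v[2].round(2),"min",q.min(0).round(),"max",q.max(0).round(),"proj len",np.ptp((q-c)@v[0]).round())
    q=P[ok&(r>g+25)&(r>bb+35)&(P[...,0]>620)]
    if len(q)>8:
        c=q.mean(0);u,s,v=np.linalg.svd(q-c);print(n,"ring",len(q),c.round(),"nrm",v[2].round(2),"min",q.min(0).round(),"max",q.max(0).round())
E
PYTHONPATH=. python3 /tmp/m.py
```

```text
Traceback (most recent call last):
  File "h.py", line 1, in <module>
    import numpy as np,cv2
ModuleNotFoundError: No module named 'cv2'
```

```bash
cp /tmp/m.py m.py; python3 - < m.py
```

```text
t 14.87 pos [406.4 203.3 316. ] F [0.9 0.4 0.9] M [ 0.02 -0.03  0.03] open 85.4 g 0.0
shift/150 [-0.0909 -0.0261  0.1071] yaw of -toolx -1.4 tilt [ 0.11 -0.19]
turn/180 [-0.001   0.0007  0.0017]
scene blue 103 c [559. 179. 161.] axis [ 0.93 -0.01 -0.36] nrm [ 0.12 -0.93  0.34] min [536. 176. 144.] max [581. 184. 171.] proj len 48.0
scene blue 104 c [559. 217. 161.] axis [ 0.95 -0.01 -0.31] nrm [ 0.1  -0.94  0.31] min [533. 214. 147.] max [582. 222. 171.] proj len 48.0
scene ring 35 [664. 197.  74.] nrm [-0.94  0.01  0.34] min [658. 185.  59.] max [671. 209.  93.]
top blue 84 c [560. 217. 163.] axis [-0.95  0.    0.3 ] nrm [ 0.25 -0.55  0.8 ] min [536. 213. 153.] max [584. 221. 172.] proj len 50.0
top blue 78 c [559. 179. 163.] axis [-0.94  0.01  0.33] nrm [-0.32 -0.26 -0.91] min [536. 175. 152.] max [584. 183. 174.] proj len 50.0
top ring 19 [667. 191.  72.] nrm [-0.94  0.07  0.33] min [661. 185.  57.] max [673. 206.  87.]
```

The handles point along (-0.945,0,0.33), so the pliers are pitched 71°; handle centre is about (557,198,154), and the bar at 45 mm from it comes out at z 139, which checks. Plan: grip with the tool pitched forward 40°, turn 71° about the bar axis until the pliers are upright, then lift. First the pitch.

```bash
python3 -m jog '[[0,0,0,0,-0.037,0,1],[0,0,0,0,-0.037,0,1],[0,0,0,0,-0.037,0,1],[0,0,0,0,-0.037,0,1],[0,0,0,0,-0.037,0,1]]' >/dev/null
python3 -m jog '[[0,0,0,0,-0.037,0,1],[0,0,0,0,0,0,1],[0,0,0,0,0,0,1]]'
python3 -c "
from h import *;go(504,198,211)
from station import robot;print(np.round(robot.read_state()['joint_pos'],2))"
```

```text
t: 15.63
position: [409.4, 203.3, 313.4]
eef_rot: [0.029, 2.446, -0.018]
force: [0.7, -0.4, 0.6]
opening: 85.7
gripper_force: 0.0
t 15.63 pos [409.4 203.3 313.4] F [ 0.7 -0.4  0.6] M [ 0.04  0.24 -0.02] open 85.7 g 0.0
shift/150 [-0.0474 -0.0153  0.9286] yaw of -toolx -1.2 tilt [36.67 -1.18]
[ 0.56 -0.74  2.29 -0.43  1.03 -0.87]
```

```bash
python3 -m jog '[[-0.012,-0.004,0.2,0,0,0,1],[-0.012,-0.004,0.25,0,0,0,1],[-0.012,-0.004,0.25,0,0,0,1],[-0.012,-0.004,0.22,0,0,0,1],[0,0,0,0,0,0,1]]' >/dev/null
python3 -m jog '[[0,0,0,0,0,0,1],[0,0,0,0,0,0,1]]' >/dev/null
sed -i 's/^go(.*/go(561.7,198,142)/' m.py; python3 - < m.py
```

```text
t 16.22 pos [505.5 197.6 214.5] F [-0.  -0.4  0.4] M [ 0.05  0.25 -0.04] open 85.5 g 0.0
shift/150 [0.024  0.0155 0.6109] yaw of -toolx -1.42 tilt [36.8  -1.23]
scene blue 103 c [559. 180. 161.] axis [ 0.94 -0.02 -0.35] nrm [ 0.09 -0.95  0.29] min [536. 176. 144.] max [581. 184. 171.] proj len 47.0
scene blue 104 c [559. 217. 161.] axis [ 0.96 -0.01 -0.3 ] nrm [ 0.1  -0.93  0.34] min [535. 214. 143.] max [582. 222. 173.] proj len 48.0
scene ring 36 [664. 197.  74.] nrm [-0.94  0.01  0.34] min [658. 185.  59.] max [673. 209.  95.]
top blue 83 c [560. 217. 163.] axis [-0.96  0.01  0.28] nrm [-0.19  0.72 -0.67] min [536. 213. 153.] max [585. 221. 173.] proj len 51.0
top blue 79 c [559. 179. 163.] axis [-0.95  0.01  0.3 ] nrm [ 0.   -1.    0.05] min [535. 175. 151.] max [585. 183. 173.] proj len 50.0
top ring 21 [666. 192.  74.] nrm [-0.95 -0.02  0.31] min [661. 185.  57.] max [672. 208.  93.]
```

```bash
python3 -m jog '[[0.012,0.008,0.15,0,0,0,1],[0.012,0.008,0.2,0,0,0,1],[0,0,0.16,0,0,0,1],[0,0,0.1,0,0,0,1],[0,0,0,0,0,0,1]]'
python3 -m jog '[[0,0,0,0,0,0,0.4],[0,0,0,0,0,0,0.2],[0,0,0,0,0,0,0],[0,0,0,0,0,0,-0.2],[0,0,0,0,0,0,-1]]' 100
python3 -m jog '[[0,0,0,0,0,0,-1],[0,0,0,0,0,0,-1],[0,0,0,0,0,0,-1],[0,0,0,0,0,0,-1]]' 100
sed -i 's/^go(.*/go(561.7,198,142)/' m.py; python3 - < m.py
```

```text
t: 16.73
position: [560.1, 198.1, 139.4]
eef_rot: [0.031, 2.446, -0.019]
force: [-1.4, -0.6, -0.5]
opening: 85.4
gripper_force: 0.0
t: 17.15
position: [560.6, 199.4, 143.7]
eef_rot: [0.031, 2.44, -0.014]
force: [-3.2, -1.3, 7.9]
opening: 27.5
gripper_force: 98.3
t: 17.48
position: [561.2, 199.3, 144.0]
eef_rot: [0.031, 2.439, -0.014]
force: [-2.8, -0.1, 5.0]
opening: 26.9
gripper_force: 99.3
t 17.48 pos [561.2 199.3 144. ] F [-2.8 -0.1  5. ] M [0.17 0.24 0.1 ] open 26.9 g 99.3
shift/150 [ 0.0059 -0.0084  0.0121] yaw of -toolx -1.37 tilt [37.02 -1.06]
scene blue 90 c [565. 188. 160.] axis [ 0.9  -0.06 -0.43] nrm [-0.02 -1.    0.08] min [540. 184. 143.] max [584. 192. 176.] proj len 47.0
scene blue 98 c [563. 210. 160.] axis [ 0.95  0.01 -0.32] nrm [-0.12  0.94 -0.33] min [540. 207. 148.] max [584. 214. 171.] proj len 46.0
scene ring 29 [667. 195.  74.] nrm [-0.93  0.02  0.36] min [661. 176.  59.] max [677. 217.  93.]
top blue 79 c [562. 210. 162.] axis [-0.96  0.    0.28] nrm [ 0.11 -0.92  0.37] min [539. 206. 151.] max [587. 214. 172.] proj len 49.0
top blue 54 c [568. 187. 162.] axis [-0.87  0.03  0.49] nrm [-0.21 -0.92 -0.33] min [540. 183. 152.] max [587. 191. 193.] proj len 61.0
top ring 12 [669. 206.  66.] nrm [-0.98  0.15  0.09] min [664. 183.  39.] max [677. 219.  90.]
```

Gripped at about 99 N with the ring spread (y 176 to 217). I lift 6 mm, then turn upright about the bar axis.

```bash
python3 -m jog '[[-0.013,0,-0.015,0,0,0,-1],[-0.013,0,-0.015,0,0,0,-1],[-0.0113,0,-0.0096,0,0.0167,0,-1],[-0.0231,0,-0.0185,0,0.0333,0,-1],[-0.0231,0,-0.0185,0,0.0333,0,-1]]'
python3 -m jog '[[-0.0231,0,-0.0185,0,0.0333,0,-1],[-0.0231,0,-0.0185,0,0.0333,0,-1],[-0.0231,0,-0.0185,0,0.0333,0,-1],[-0.0113,0,-0.0096,0,0.0167,0,-1],[0,0,0,0,0,0,-1]]'
sed -i 's/(P\[...,0\]>620)/(P[...,2]<110)/' m.py; python3 - < m.py
```

```text
t: 18.0
position: [561.5, 198.8, 157.1]
eef_rot: [0.032, 2.712, -0.012]
force: [0.6, 0.2, -1.8]
opening: 26.9
gripper_force: 99.6
t: 18.42
position: [573.9, 197.8, 170.7]
eef_rot: [0.042, 3.071, -0.008]
force: [-0.3, -0.2, -2.5]
opening: 27.2
gripper_force: 99.4
t 18.42 pos [573.9 197.8 170.7] F [-0.3 -0.2 -2.5] M [-0.02  0.11 -0.02] open 27.2 g 99.4
shift/150 [0.0945 0.0002 0.1851] yaw of -toolx -1.57 tilt [ 4.01 -0.36]
scene blue 66 c [585. 186. 183.] axis [ 0.53 -0.05 -0.85] nrm [ 0.09 -0.99  0.12] min [567. 182. 166.] max [597. 189. 205.] proj len 49.0
scene blue 104 c [582. 209. 185.] axis [ 0.58 -0.   -0.81] nrm [-0.37  0.89 -0.27] min [564. 206. 165.] max [597. 212. 207.] proj len 49.0
```

```bash
python3 -m jog '[[-0.0113,0,-0.0096,0,0.0167,0,-1],[-0.0231,0,-0.0185,0,0.0333,0,-1],[-0.0231,0,-0.0185,0,0.0333,0,-1],[-0.0231,0,-0.0185,0,0.0333,0,-1],[-0.0231,0,-0.0185,0,0.0333,0,-1]]'
python3 -m jog '[[-0.0231,0,-0.0185,0,0.0333,0,-1],[0,0,0,0,0,0,-1],[0,0,0,0,0,0,-1]]'
sed -i 's/^go(.*/go(597,198,300)/' m.py; python3 - < m.py
```

```text
t: 18.93
position: [587.7, 198.0, 181.0]
eef_rot: [-0.037, -2.737, -0.001]
force: [-0.1, 0.5, -2.2]
opening: 27.1
gripper_force: 99.5
t: 19.18
position: [592.8, 197.5, 180.1]
eef_rot: [-0.037, -2.635, -0.002]
force: [-0.0, 0.6, -2.3]
opening: 26.8
gripper_force: 99.4
t 19.18 pos [592.8 197.5 180.1] F [-0.   0.6 -2.3] M [-0.03 -0.44 -0.07] open 26.8 g 99.4
shift/150 [ 3.630e-01 -4.000e-04 -7.129e-01] yaw of -toolx -1.71 tilt [-27.77   0.47]
scene blue 34 c [607. 185. 177.] axis [-0.05 -0.03 -1.  ] nrm [ 0.75 -0.66 -0.01] min [600. 182. 163.] max [609. 188. 193.] proj len 30.0
scene blue 23 c [607. 208. 172.] axis [ 0.16 -0.    0.99] nrm [-0.4   0.91  0.07] min [599. 205. 163.] max [610. 211. 181.] proj len 18.0
scene ring 20 [568. 209.  62.] nrm [-0.56  0.5   0.66] min [546. 187.  56.] max [599. 218. 100.]
```

Pliers are upright, ring back at z about 58 on the -x side. I lift 110 mm, well above the tips this time.

```bash
python3 -m jog '[[0.0225,0,-0.04,0,0,0,-1],[0.0445,0,-0.08,0,0,0,-1],[0.0445,0,-0.08,0,0,0,-1],[0.0445,0,-0.08,0,0,0,-1],[0.0445,0,-0.08,0,0,0,-1]]'
python3 -m jog '[[0.0445,0,-0.08,0,0,0,-1],[0.0445,0,-0.08,0,0,0,-1],[0.0445,0,-0.08,0,0,0,-1],[0.0225,0,-0.04,0,0,0,-1],[0,0,0,0,0,0,-1]]'
cat > m2.py <<'E'
from h import *
from station import cams
import sys
def meas(cx,cy,zr,tx,ty,tz,names=("scene","top")):
    go(tx,ty,tz)
    for n in names:
        b=cams.get_image(n);P=pts(b);f=b["frame"].astype(int);r,g,bb=f[...,0],f[...,1],f[...,2]
        ok=(b["z_map"]>0)&(abs(P[...,0]-cx)<32)&(abs(P[...,1]-cy)<32)&(abs(P[...,2]-zr)<15)
        q=P[ok&(r>g+25)&(r>bb+35)]
        if len(q)>12:
            c=q.mean(0);A=np.c_[q[:,:2]-c[:2],np.ones(len(q))];k=np.linalg.lstsq(A,q[:,2],rcond=None)[0]
            print(n,"ring",len(q),"mid",((q.min(0)+q.max(0))/2).round(1),"min",q.min(0).round(),"max",q.max(0).round(),"z",c[2].round(1),"slopes deg",np.degrees(k[:2]).round(1))
        else: print(n,"ring",len(q))
        ok=(b["z_map"]>0)&(abs(P[...,0]-cx-40)<40)&(abs(P[...,1]-cy)<40)&(abs(P[...,2]-zr-129)<40)&(bb>r+25)&(bb>g+15)
        k,l,_,_=cv2.connectedComponentsWithStats(ok.astype(np.uint8),connectivity=8)
        for i in range(1,k):
            q=P[l==i]
            if len(q)<10: continue
            c=q.mean(0);v=np.linalg.svd(q-c)[2];print(n,"blue",len(q),c.round(),v[0].round(2),q.min(0).round(),q.max(0).round())
        ok=(b["z_map"]>0)&(abs(P[...,0]-cx-40)<30)&(abs(P[...,1]-cy)<45)&(abs(P[...,2]-zr-86)<18)&(abs(f.max(-1)-f.min(-1))<22)
        q=P[ok]
        if len(q)>20:
            for lo,hi in((-38,-20),(20,38)):
                s=q[(q[:,1]-cy>lo)&(q[:,1]-cy<hi)]
                if len(s): print(n,"bar end",len(s),np.median(s,0).round(1),"zmax",np.percentile(s[:,2],90).round(1))
E
python3 -c "
from m2 import *;meas(565,199,167,555,-137,290)"
```

```text
t: 19.7
position: [592.8, 198.0, 246.3]
eef_rot: [-0.036, -2.638, -0.004]
force: [0.4, 0.2, -2.9]
opening: 27.1
gripper_force: 99.4
t: 20.12
position: [593.3, 198.2, 294.2]
eef_rot: [-0.037, -2.639, -0.004]
force: [-0.2, 0.2, -1.8]
opening: 26.9
gripper_force: 99.4
t 20.12 pos [593.3 198.2 294.2] F [-0.2  0.2 -1.8] M [ 0.   -0.38  0.07] open 26.9 g 99.4
shift/150 [ 0.1537 -2.2408  0.1259] yaw of -toolx -1.65 tilt [-27.57   0.55]
scene ring 56 mid [565.4 197.9 171. ] min [548. 178. 167.] max [583. 218. 175.] z 171.5 slopes deg [ 2.6 -0.3]
scene blue 56 [607. 185. 292.] [0.08 0.07 0.99] [596. 182. 277.] [611. 188. 313.]
scene blue 75 [607. 208. 295.] [ 0.02  0.   -1.  ] [595. 206. 278.] [611. 212. 314.]
scene bar end 75 [604.2 172.2 258.7] zmax 260.6
scene bar end 72 [605.3 225.4 259.3] zmax 260.7
top ring 0
```

Ring is level to within about 2.6°, at (565.4,197.9,171), with the bar level. I trim the pitch by 2.5° and carry it over the spindle with the nose about 27 mm above the tips.

```bash
python3 -m jog '[[0,0,0,0,0.007,0,-1],[0,0,0,0,0.007,0,-1],[0.003,-0.03,0.0017,0,0,0,-1],[0.003,-0.06,0.0017,0,0,0,-1],[0.003,-0.1,0.0017,0,0,0,-1]]' >/dev/null
python3 -m jog '[[0.003,-0.1,0.0017,0,0,0,-1],[0.003,-0.1,0.0017,0,0,0,-1],[0.003,-0.1,0.0017,0,0,0,-1],[0.003,-0.1,0.0017,0,0,0,-1],[0.003,-0.1,0.0017,0,0,0,-1]]'
python3 -m jog '[[0.003,-0.1,0.0017,0,0,0,-1],[0.003,-0.1,0.0017,0,0,0,-1],[0.003,-0.1,0.0017,0,0,0,-1],[0.003,-0.1,0.0017,0,0,0,-1],[0.003,-0.1,0.0017,0,0,0,-1]]' >/dev/null
python3 -m jog '[[0.003,-0.1,0.0017,0,0,0,-1],[0.003,-0.1,0.0017,0,0,0,-1],[0.003,-0.1,0.0017,0,0,0,-1],[0.003,-0.1,0.0017,0,0,0,-1],[0.003,-0.1,0.0017,0,0,0,-1]]' >/dev/null
python3 -m jog '[[0.003,-0.1,0.0017,0,0,0,-1],[0.003,-0.1,0.0017,0,0,0,-1],[0.003,-0.1,0.0017,0,0,0,-1],[0.003,-0.1,0.0017,0,0,0,-1],[0.003,-0.07,0.0017,0,0,0,-1]]' >/dev/null
python3 -m jog '[[0.003,-0.04,0.0017,0,0,0,-1],[0.003,-0.02,0.0017,0,0,0,-1],[0,0,0,0,0,0,-1],[0,0,0,0,0,0,-1]]'
python3 -c "
from m2 import *;meas(537,-135,171,570,-137,290)"
```

```text
t: 21.05
position: [585.4, 92.8, 292.3]
eef_rot: [-0.037, -2.592, -0.004]
force: [0.1, -0.1, -2.4]
opening: 27.3
gripper_force: 99.4
t: 22.63
position: [570.7, -134.1, 293.4]
eef_rot: [-0.036, -2.591, -0.004]
force: [-0.3, -0.1, -1.9]
opening: 26.8
gripper_force: 99.4
t 22.63 pos [ 570.7 -134.1  293.4] F [-0.3 -0.1 -1.9] M [-0.04 -0.45  0.  ] open 26.8 g 99.4
shift/150 [-0.0084 -0.0194  0.0214] yaw of -toolx -1.66 tilt [-29.95   0.58]
scene ring 58 mid [ 535.9 -132.5  171.8] min [ 518. -153.  168.] max [ 554. -112.  175.] z 171.8 slopes deg [ 0.7 -1. ]
scene blue 79 [ 584. -144.  295.] [0.03 0.03 1.  ] [ 577. -149.  276.] [ 588. -141.  314.]
scene blue 45 [ 585. -122.  287.] [-0.17 -0.01 -0.98] [ 573. -126.  261.] [ 587. -118.  301.]
scene bar end 53 [ 579.9 -160.5  257.4] zmax 258.7
scene bar end 77 [ 580.3 -107.1  257.2] zmax 258.9
top ring 0
```

Ring over the spindle at (535,-132.5,170), level. I compare with the shaft as seen by the same camera.

```bash
python3 - <<'E'
from h import *
for n in("scene","top"):
    b=np.load(f"/tmp/{n}.npz");P=pts(b);ok=(b["z_map"]>0)
    for lo,hi,R0 in((103,110,12),(47,52,45)):
        m=ok&(P[...,2]>lo)&(P[...,2]<hi)&(np.hypot(P[...,0]-537,P[...,1]+135)<R0+8)
        k,l,st,_=cv2.connectedComponentsWithStats(m.astype(np.uint8));i=1+np.argmax(st[1:,4]);q=P[l==i][:,:2].astype(np.float32)
        c=cv2.minEnclosingCircle(q);hull=cv2.convexHull(q)
        M=cv2.moments(hull);e=cv2.fitEllipse(hull)
        print(n,lo,len(q),"enc",np.round(c[0],1),round(c[1],1),"hull centroid",round(M["m10"]/M["m00"],1),round(M["m01"]/M["m00"],1),"ell",np.round(e[0],1),np.round(e[1],1))
E
```

```text
scene 103 75 enc [ 533.7 -135.9] 12.9 hull centroid 534.0 -135.3 ell [ 534.  -135.3] [21.8 25. ]
scene 47 730 enc [ 534.3 -135. ] 45.8 hull centroid 534.9 -134.9 ell [ 534.6 -135. ] [88.8 90.6]
top 103 77 enc [ 537.5 -136.2] 11.8 hull centroid 537.5 -136.2 ell [ 537.6 -136.3] [21.6 23.2]
top 47 690 enc [ 537.7 -136.2] 45.0 hull centroid 537.8 -136.6 ell [ 537.8 -136.6] [87.8 88.7]
```

```bash
python3 -m jog '[[-0.02,-0.009,0.032,0,0,0,-1],[-0.035,-0.008,0.057,0,0,0,-1],[-0.042,0,0.069,0,0,0,-1],[-0.03,0,0.05,0,0,0,-1],[-0.012,0,0.02,0,0,0,-1]]' >/dev/null
python3 -m jog '[[0,0,0,0,0,0,-1],[0,0,0,0,0,0,-1]]'
python3 -c "
from m2 import *;meas(536,-135,130,570,-137,250)"
```

```text
t: 23.32
position: [570.3, -137.1, 252.8]
eef_rot: [-0.036, -2.59, -0.004]
force: [-0.2, 0.4, -1.6]
opening: 26.8
gripper_force: 99.4
t 23.32 pos [ 570.3 -137.1  252.8] F [-0.2  0.4 -1.6] M [ 0.02 -0.48  0.  ] open 26.8 g 99.4
shift/150 [-0.0084  0.0008  0.0171] yaw of -toolx -1.69 tilt [-30.01   0.59]
scene ring 54 mid [ 535.1 -135.4  131.6] min [ 518. -156.  129.] max [ 552. -115.  135.] z 131.4 slopes deg [ 0.3 -1.1]
scene blue 60 [ 584. -147.  252.] [-0.02 -0.05 -1.  ] [ 574. -152.  233.] [ 587. -144.  267.]
scene blue 36 [ 585. -124.  247.] [-0.04  0.08 -1.  ] [ 579. -128.  237.] [ 587. -121.  259.]
scene bar end 65 [ 578.9 -162.5  216.3] zmax 218.1
scene bar end 61 [ 580.2 -108.6  216.5] zmax 218.0
top ring 0
```

Ring (533.8,-135.4) against shaft (534.4,-135.1): centred. I lower slowly over the top and watch the force.

```bash
python3 -m jog '[[-0.021,0,0.034,0,0,0,-1],[-0.021,0,0.034,0,0,0,-1],[-0.021,0,0.034,0,0,0,-1],[-0.021,0,0.034,0,0,0,-1],[-0.021,0,0.034,0,0,0,-1]]'
python3 -m jog '[[0,0,0,0,0,0,-1],[0,0,0,0,0,0,-1]]'
python3 -c "
from m2 import *;meas(536,-135,100,570.3,-137.1,197.4,('scene',))"
```

```text
t: 23.83
position: [570.4, -137.3, 222.4]
eef_rot: [-0.036, -2.591, -0.004]
force: [0.9, -0.9, -2.2]
opening: 27.0
gripper_force: 99.4
t: 24.0
position: [570.2, -137.2, 222.6]
eef_rot: [-0.036, -2.59, -0.004]
force: [0.0, 0.0, -2.3]
opening: 27.1
gripper_force: 99.4
t 24.0 pos [ 570.2 -137.2  222.6] F [ 0.   0.  -2.3] M [-0.01 -0.33  0.04] open 27.1 g 99.4
shift/150 [-0.0885  0.0017  0.1427] yaw of -toolx -1.69 tilt [-30.03   0.59]
scene ring 44 mid [ 535.3 -135.5   97.3] min [ 518. -157.   90.] max [ 553. -114.  105.] z 101.0 slopes deg [0.7 0.1]
scene blue 48 [ 583. -147.  219.] [ 0.03 -0.08 -1.  ] [ 577. -152.  204.] [ 587. -144.  232.]
scene blue 35 [ 585. -125.  217.] [0.06 0.01 1.  ] [ 581. -129.  205.] [ 587. -121.  232.]
scene bar end 64 [ 579.2 -163.4  186.9] zmax 188.5
scene bar end 55 [ 578.6 -108.   186.4] zmax 187.9
```

Over the shaft with no contact force. I continue to groove level.

```bash
python3 -m jog '[[-0.021,0,0.034,0,0,0,-1],[-0.021,0,0.034,0,0,0,-1],[-0.021,0,0.034,0,0,0,-1],[-0.017,0,0.027,0,0,0,-1],[-0.0085,0,0.0137,0,0,0,-1]]'
python3 -m jog '[[0,0,0,0,0,0,-1],[0,0,0,0,0,0,-1],[0,0,0,0,0,0,-1]]'
python3 - <<'E'
from m2 import *
meas(536,-135,75,570.3,-137.1,197.4,('scene',))
b=cams.get_image("scene");P=pts(b);f=b["frame"].astype(int);r,g,bb=f[...,0],f[...,1],f[...,2]
m=(b["z_map"]>0)&(np.hypot(P[...,0]-536,P[...,1]+135)<45)&(P[...,2]>53)&(P[...,2]<112)
for v in range(170,215):
    for u in range(165,205):
        if m[v,u] and u in(180,183,186,189): print((u,v),f[v,u],P[v,u].round(),end="; ")
E
```

```text
t: 24.47
position: [570.2, -137.3, 196.8]
eef_rot: [-0.036, -2.589, -0.004]
force: [-0.0, -0.4, -3.0]
opening: 27.5
gripper_force: 99.4
t: 24.72
position: [570.8, -137.5, 198.5]
eef_rot: [-0.036, -2.592, -0.003]
force: [-0.3, -0.8, -2.4]
opening: 27.4
gripper_force: 99.4
t 24.72 pos [ 570.8 -137.5  198.5] F [-0.3 -0.8 -2.4] M [-0.02 -0.4  -0.  ] open 27.4 g 99.4
shift/150 [-0.0006  0.0025  0.0082] yaw of -toolx -1.7 tilt [-29.93   0.56]
scene ring 44 mid [ 537.6 -135.7   71.8] min [ 522. -156.   64.] max [ 553. -115.   80.] z 76.2 slopes deg [3.  0.2]
scene blue 39 [ 584. -148.  193.] [-0.01 -0.13 -0.99] [ 576. -152.  180.] [ 587. -144.  205.]
scene blue 33 [ 586. -125.  193.] [-0.05  0.02 -1.  ] [ 582. -129.  179.] [ 588. -121.  208.]
scene bar end 58 [ 578.8 -163.5  162.4] zmax 164.2
scene bar end 49 [ 578.9 -108.4  162.3] zmax 163.9
(183, 190) [64 59 56] [ 543. -138.  104.]; (183, 191) [67 62 59] [ 546. -137.  105.]; (189, 191) [63 59 55] [ 540. -126.  100.]; (183, 192) [68 63 60] [ 546. -138.  101.]; (189, 192) [62 58 55] [ 541. -126.   97.]; (180, 193) [67 58 51] [ 527. -151.   
[... 1046 characters left out ...]
 203) [84 78 73] [ 556. -145.   75.]; (183, 203) [69 64 61] [ 543. -142.   60.]; (186, 203) [68 64 61] [ 545. -135.   63.]; (189, 203) [121  92  78] [ 573. -119.  100.]; (183, 204) [69 64 61] [ 541. -144.   53.]; (186, 204) [68 63 60] [ 546. -135.   60.]; (189, 204) [100  93  88] [ 573. -119.   97.]; (186, 205) [68 63 61] [ 546. -135.   57.]; (189, 205) [93 86 82] [ 575. -119.   96.]; (189, 206) [88 82 77] [ 574. -120.   92.]; (189, 207) [109 103  95] [ 574. -120.   88.]; (189, 208) [108 101  93] [ 575. -120.   86.]; (189, 209) [112 105  97] [ 574. -121.   80.]; (189, 210) [121 114 105] [ 574. -121.   77.]; (186, 211) [82 77 71] [ 577. -127.   77.]; (183, 213) [81 76 69] [ 566. -138.   53.];
```

```bash
python3 -m jog '[[-0.002,0,0.004,0,0,0,-1],[0,0,0,0,0,0,-1],[0,0,0,0,0,0,-1],[0,0,0,0,0,0,-1],[0,0,0,0,0,0,-1]]'; python3 -c "
from station import robot;print(robot.job_done())"
```

```text
t: 25.23
position: [570.7, -137.4, 197.6]
eef_rot: [-0.036, -2.591, -0.004]
force: [0.9, -0.5, -2.2]
opening: 27.0
gripper_force: 99.4
the job is handed in; nothing more can be done
None
```

I handed the job in at 25 s: the pliers are upright in the gripper with the ring fully spread around the groove at about z 74, with no contact force on the spindle. On the first carry the nose caught a hook tip and the pliers slipped in the grip; I took them back to the rack, where they tipped over on release, and regripped them there before finishing.

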